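# Press a new sketchbook: slide it home and tighten the press crosswise

## Robot

A 7-joint arm with a two-finger parallel gripper is mounted at the origin on the work surface. World frame = base frame: x ahead of the robot, y to its left, z up, the work surface at z = 0. Lengths are in m, angles in rad, forces in N, time in s.
With the tool pointing down it reaches from about 0.4 to 0.925 m from the base axis. Payload 5.6 kg.
Tool frame: the origin (TCP) lies between the finger pads; the fingertips stand 25 mm ahead of it and the grasp point (between the pads) lies 6 mm ahead of it; z points along the fingers, y is the line along which they close (so a half turn about z gives the same grasp; the last joint's range is limited). The gripper opens to 85 mm and grips with 20 to 120 N. Pads are 22 mm wide; open, the fingers measure 114 mm over their backs; the gripper's body (76 mm by 85 mm) begins 54 mm behind the grasp point. The pads swing forward as they close: fully open they stand 13 mm farther back than shut.
Start: joints at [-0.043, 0.468, -0.012, 1.603, 0.006, 1.071, -0.056], TCP at [0.65, -0, 0.256] pointing down, gripper open.
Joint ranges: [-2.53, 2.53], [-0.31, 2.02], [-1.57, 1.55], [0.28, 2.44], [-1.29, 4.43], [0.15, 1.84], [-2.92, 2.92]. Speed limits (rad/s): [2.57, 2.57, 3.14, 3.14, 3.14, 3.14, 3.14].

## Interface

Orientations are given as [roll, pitch, yaw] about the fixed x, y, z axes, in that order (R = Rz(yaw) Ry(pitch) Rx(roll)).
In Python, from cell import * gives the robot as it stands. The module is installed in compiled form; this text tells all that it offers.
- The arm moves only by the tool send_rows, never from a script. Its argument "commands" is a list of rows, each a list of 6 numbers: the shift along the tool's x, y, z in mm, then the turn, a rotation vector about the tool's x, y, z in rad. A call has 1 to 5 rows; each row shifts and turns the commanded pose from where the row before left it, along the tool's axes as they then stand; what a row does not reach is not made up. A row lasts 1/10 s, in which the tool goes at most 50 mm and 8.59 degrees, less where a joint would pass 70% of its speed; a pose out of reach is approached as far as the arm can. A call with a gripper value outside its range is refused whole. "hand" is the opening, from -1 (shut) to 1 (fully open), set as the call begins (left out, the last holds). The fingers move at their own pace and stop on an object; "grip_force" is the grip in N (left out, the last holds). Time passes only in rows, so rows that do not move let the fingers close. It gives the time, the measured TCP pose, the force, the opening and the grip force at its end, in the units of the state.
- get_obs(): the state, without advancing time (a new reading comes with each control period).
- capture(name): name is "scene" or "side" or "wrist"; returns (picture, depth): 384x512x3 uint8, red, green, blue; 384x512 float32, m along the optical axis (not along the pixel's ray), 0 where there is no reading.
- calibration(name): a dict with "fx", "fy", "cx", "cy" (pixels), "distortion" ([k1, k2, p1, p2, k3] as OpenCV has them; the pictures are not rectified), "extrinsics" (4x4, takes a point from camera to world coordinates). Camera axes: x right, y down, z forward; pixel columns grow to the right and rows downward; lengths in m; the calibration is good to about 2 mm. A picture is of the moment at which its call begins: read the wrist's pose just before it. calibration takes no time and is no camera call; for the wrist camera it gives the pose at the moment of the call.
- finish_job(): hands the job in; it is judged then, once.
The state is a dict: "clock": time; "joint_positions": joint angles; "qvel": joint speeds; "joint_torque": joint torques, N m; "eef_pos": TCP position; "tool_rot": TCP orientation; "wrist_force": force on the tool from outside, world axes, zero at the start; "torque": the same for the moment, N m; "grip_width": finger opening in m; "grasp_force": force on a finger pad.
Only numpy, scipy, OpenCV 4.12 (cv2) and the standard library are available. Lean on these libraries where they do the work, as an engineer would, in place of code of your own. Each camera call takes 0.05 s, during which the arm holds its last target. There are 200 camera calls.

## Task

Press the freshly bound sketchbook: push it in between the boards of the book press until its red spine is flush with the boards' edges, and then tighten the four wing bolts evenly in two rounds, an eighth of a turn (45 degrees) clockwise each in the first round and, when all four have had that, another eighth each in the second. Go crosswise in both rounds: after the first bolt of a round take the one diagonally opposite, then the other two. Leave the jug, paint bottle, mug and crayon tray where they stand.

Things in the scene. Friction and masses are not known exactly. Their poses are not given: they have to be found in the camera images.
- press: the wooden book press: bottom board 236 mm (x) by 210 mm (y) by 20 mm on 8 mm rubber feet, fixed to the table; the book lies on it and a loose top board lies on the book. Origin under the board's centre on the table; the near and far directions are its -x and +x, the book goes in along its +y. Heights over the table: bottom board's upper face 28 mm, top board 54 to 72 mm, tops of the wings about 112 mm
- top_board_center (a point): the loose top board, 236 by 210 by 18 mm, pierced by the four bolts with 2 mm of play; the point is at its middle, 63 mm over the table. It rests on the book by its own weight (0.55 kg) until the bolts are tightened
- book_center (a point): the landscape sketchbook with blue hard covers and a red spine, 148 mm (x) by 210 mm (y) by 26 mm, about 0.45 kg, lying between the boards from 28 to 54 mm over the table; the point is at its middle. At the start its spine end sticks out 35 to 60 mm from the right (-y) side of the press; as the boards are also 210 mm long, its middle is over the press's middle when it is flush. A push of about 6 to 13 N slides it
- book_spine (a point): middle of the outer face of the book's red spine (148 mm wide, 26 mm high), on the book's -y end, 41 mm over the table. Flush means 105 mm to the -y side of the press's middle
- wing_a (a point): wing bolt a: black plastic wing grip 72 mm long, 13 mm thick, 26 mm high, on a hub 29 mm across and a steel flange 34 mm across. Site at the wing's middle on the bolt's axis, 27 mm above the top board; x runs along the wing (up to 50 degrees off the press's x at the start), y across its thickness, z up. Stands at the near right corner, x -88, y -75 mm in the press's frame; diagonally opposite bolt c
- bolt_a (a joint): turn of wing bolt a in rad, 0 at the start, growing as it is tightened (clockwise from above); an eighth of a turn is 0.785. It feeds down 3 mm a turn (0.5 mm a rad), meets the top board after some 0.6 rad and stays where it is left; it takes about 0.1 to 0.2 N m to turn and has no end stop near the tight position
- wing_b (a point): wing bolt b: black plastic wing grip 72 mm long, 13 mm thick, 26 mm high, on a hub 29 mm across and a steel flange 34 mm across. Site at the wing's middle on the bolt's axis, 27 mm above the top board; x runs along the wing (up to 50 degrees off the press's x at the start), y across its thickness, z up. Stands at the near left corner, x -88, y +75 mm in the press's frame; diagonally opposite bolt d
- bolt_b (a joint): turn of wing bolt b in rad, 0 at the start, growing as it is tightened (clockwise from above); an eighth of a turn is 0.785. It feeds down 3 mm a turn (0.5 mm a rad), meets the top board after some 0.6 rad and stays where it is left; it takes about 0.1 to 0.2 N m to turn and has no end stop near the tight position
- wing_c (a point): wing bolt c: black plastic wing grip 72 mm long, 13 mm thick, 26 mm high, on a hub 29 mm across and a steel flange 34 mm across. Site at the wing's middle on the bolt's axis, 27 mm above the top board; x runs along the wing (up to 50 degrees off the press's x at the start), y across its thickness, z up. Stands at the far left corner, x +88, y +75 mm in the press's frame; diagonally opposite bolt a
- bolt_c (a joint): turn of wing bolt c in rad, 0 at the start, growing as it is tightened (clockwise from above); an eighth of a turn is 0.785. It feeds down 3 mm a turn (0.5 mm a rad), meets the top board after some 0.6 rad and stays where it is left; it takes about 0.1 to 0.2 N m to turn and has no end stop near the tight position
- wing_d (a point): wing bolt d: black plastic wing grip 72 mm long, 13 mm thick, 26 mm high, on a hub 29 mm across and a steel flange 34 mm across. Site at the wing's middle on the bolt's axis, 27 mm above the top board; x runs along the wing (up to 50 degrees off the press's x at the start), y across its thickness, z up. Stands at the far right corner, x +88, y -75 mm in the press's frame; diagonally opposite bolt b
- bolt_d (a joint): turn of wing bolt d in rad, 0 at the start, growing as it is tightened (clockwise from above); an eighth of a turn is 0.785. It feeds down 3 mm a turn (0.5 mm a rad), meets the top board after some 0.6 rad and stays where it is left; it takes about 0.1 to 0.2 N m to turn and has no end stop near the tight position
- jug_center (a point): bystander: blue vacuum jug, 120 mm across, 228 mm high, with a handle; point at its middle, 114 mm up
- paint_center (a point): bystander: grey paint bottle with a yellow label, 66 mm across, 165 mm high; point half-way up
- cup_center (a point): bystander: white mug, 82 mm across, 85 mm high; point half-way up
- crayons_center (a point): bystander: black tray of crayons, 200 by 120 by 22 mm; point half-way up

How it is judged:
On the way, in this order (a step that is already met when the one before it is completed fails the run):
1. the book is fully in: its spine flush with the boards' edges (within about 6 mm) and square to the press within 4 degrees (y of book_spine in the frame of press between -0.111 and -0.098 m and angle between the y axis of book_spine and the y axis of press, either way round below 0.07 rad), for 0.2 s.
2. first round done: all four bolts turned about 45 degrees (at least 29 degrees) (value of joint each of bolt_a, bolt_b, bolt_c, bolt_d above 0.5 rad), for 0.2 s.
At the end, for the whole second after the job is handed in: The book's spine is flush with the edges of the boards (6 mm out to 7 mm in, square within 4 degrees), the top board lies level, and each of the four wing bolts has been turned about 90 degrees in all (69 to 115 degrees) and is at rest (all of step 1 and value of joint bolt_a between 1.2 and 2 rad and value of joint bolt_b between 1.2 and 2 rad and value of joint bolt_c between 1.2 and 2 rad and value of joint bolt_d between 1.2 and 2 rad and angle between top_board_center's own z axis and vertical below 0.03 rad and velocity of joint bolt_a between -0.05 and 0.05 rad/s and velocity of joint bolt_b between -0.05 and 0.05 rad/s and velocity of joint bolt_c between -0.05 and 0.05 rad/s and velocity of joint bolt_d between -0.05 and 0.05 rad/s); the robot touches nothing.
It fails at once if a bolt is tightened (past 20 degrees) while the book still sticks out by more than 15 mm (y of book_spine in the frame of press below -0.12 m and value of joint any of bolt_a, bolt_b, bolt_c, bolt_d above 0.35 rad).
It fails at once if a bolt goes on to its second eighth of a turn (past 63 degrees) while another has not had its first (less than 29 degrees) ((value of joint bolt_a above 1.1 rad and value of joint any of bolt_b, bolt_c, bolt_d below 0.5 rad) or (value of joint bolt_b above 1.1 rad and value of joint any of bolt_a, bolt_c, bolt_d below 0.5 rad) or (value of joint bolt_c above 1.1 rad and value of joint any of bolt_a, bolt_b, bolt_d below 0.5 rad) or (value of joint bolt_d above 1.1 rad and value of joint any of bolt_a, bolt_b, bolt_c below 0.5 rad)).
It fails at once if in the first round two neighbouring bolts are turned (past 20 degrees) before the diagonally opposite ones ((value of joint each of bolt_a, bolt_b above 0.35 rad and value of joint each of bolt_c, bolt_d below 0.35 rad) or (value of joint each of bolt_b, bolt_c above 0.35 rad and value of joint each of bolt_a, bolt_d below 0.35 rad) or (value of joint each of bolt_c, bolt_d above 0.35 rad and value of joint each of bolt_a, bolt_b below 0.35 rad) or (value of joint each of bolt_d, bolt_a above 0.35 rad and value of joint each of bolt_b, bolt_c below 0.35 rad)).
It fails at once if in the second round two neighbouring bolts are turned (past 66 degrees in all) before the diagonally opposite ones ((value of joint each of bolt_a, bolt_b above 1.15 rad and value of joint each of bolt_c, bolt_d below 1.15 rad) or (value of joint each of bolt_b, bolt_c above 1.15 rad and value of joint each of bolt_a, bolt_d below 1.15 rad) or (value of joint each of bolt_c, bolt_d above 1.15 rad and value of joint each of bolt_a, bolt_b below 1.15 rad) or (value of joint each of bolt_d, bolt_a above 1.15 rad and value of joint each of bolt_b, bolt_c below 1.15 rad)).
It fails at once if a bystander is shifted by more than 30 mm or tipped (distance of any of jug_center, paint_center, cup_center, crayons_center from where it was at the start of the episode above 0.03 m or angle between any of jug_center, paint_center, cup_center, crayons_center's own z axis and vertical above 0.3 rad).
It also fails if it takes over 72 s, if anything falls off the work surface, if the arm or the gripper's body presses on something with over 40 N, if the wrist force passes 120 N, or if a joint passes its speed limit or range.

## Working session

There is one attempt and no reset: what is moved stays moved. The work goes in short steps, Python scripts to look and compute and a tool call to move; the robot and the scene stay as the last step left them, time stands still between calls to the robot, and variables do not carry over. Pictures are saved under pics/ and viewed, at most 10 in all, crops included, and the job is handed in when it is done.

Besides the shell and the picture viewer there is one more tool, called after "Call:" by a JSON object that holds its "name" and its "arguments". send_rows: Moves the arm, as the interface text tells. Its arguments: {"type":"object","properties":{"commands":{"type":"array"},"hand":{"type":"number"},"grip_force":{"type":"number"}},"required":["commands"]}

```bash
mkdir -p pics; python3 - <<'E'
from cell import *
import cv2,numpy as np
print(get_obs())
for n in ("scene","side"):
    im,d=capture(n); c=calibration(n); print(n,{k:(np.round(v,4).tolist()) for k,v in c.items()})
    np.savez(f"{n}0.npz",im=im,d=d); cv2.imwrite(f"pics/{n}0.png",im[...,::-1])
E
```

```text
{'clock': 0.0, 'joint_positions': array([-0.04295766,  0.46839601, -0.01160036,  1.60366125,  0.00600988,
        1.07139299, -0.05630107]), 'qvel': array([ 0.00049051,  0.00027367,  0.00165427, -0.0010613 , -0.00065926,
        0.00052428,  0.00108131]), 'joint_torque': array([-1.81076980e-04, -5.32374322e+01,  2.12178100e-02, -2.51299274e+01,
        1.13576866e-02,  7.69772858e-03, -1.10212341e-06]), 'eef_pos': array([ 6.49468625e-01, -9.78365306e-05,  2.55310497e-01]), 'tool_rot': array([-3.13977446e+00,  1.36198030e-04,  1.57069182e+00]), 'wrist_force': array([-0.48301543,  0.91370907,  0.05684147]), 'torque': array([-0.00126204,  0.02499975, -0.06417215]), 'grasp_force': 0.0, 'grip_width': 0.08533392757797002}
scene {'fx': 358.7067, 'fy': 358.7067, 'cx': 256.2977, 'cy': 193.4835, 'distortion': [-0.0271, 0.0, 0.0, 0.0, 0.0], 'extrinsics': [[0.8716, 0.3049, -0.3837, 0.8671], [0.4899, -0.565, 0.6639, -0.5549], [-0.0144, -0.7667, -0.6419, 0.6837], [0.0, 0.0, 0.0, 1.0]]}
side {'fx': 476.0391, 'fy': 476.0391, 'cx': 262.3969, 'cy': 186.7876, 'distortion': [-0.0748, 0.0, 0.0, 0.0, 0.0], 'extrinsics': [[-0.9778, -0.1348, 0.1602, 0.3414], [-0.2083, 0.5499, -0.8088, 1.0954], [0.0209, -0.8243, -0.5658, 0.8041], [0.0, 0.0, 0.0, 1.0]]}
```

View pics/scene0.png

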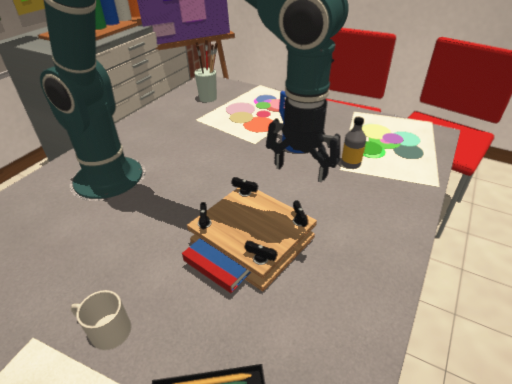

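View pics/side0.png

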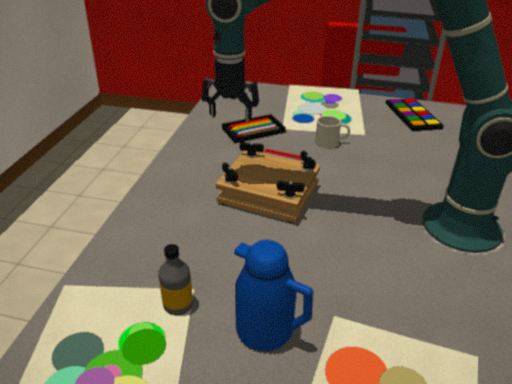

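The scene view shows the press at about (252,230), with bolts a (204,215), b (243,186), c (300,213) and d (260,251). The red spine is at (214,265), sticking out toward the mug at (103,320). The side view shows the jug (267,295), paint bottle (175,280) and tray (253,127), all clear of the press.

```bash
cat > h.py <<'E'
import numpy as np,cv2
from cell import *
def cloud(n,im,d,c=None):
    c=c or calibration(n); K=np.array([[c["fx"],0,c["cx"]],[0,c["fy"],c["cy"]],[0,0,1]])
    v,u=np.nonzero(d>0)
    p=cv2.undistortPoints(np.stack([u,v],1).astype(np.float32)[:,None],K,np.array(c["distortion"]))[:,0]
    z=d[v,u]; P=np.c_[p*z[:,None],z]; E=np.array(c["extrinsics"])
    return P@E[:3,:3].T+E[:3,3], cv2.cvtColor(im,cv2.COLOR_RGB2HSV)[v,u].astype(int)
def press(P,H):
    wood=(H[:,0]>8)&(H[:,0]<25)&(H[:,1]>90)&(abs(P[:,2]-.072)<.006)&(abs(P[:,0]-.62)<.25)&(abs(P[:,1])<.3)
    return cv2.minAreaRect((P[wood,:2]*1000).astype(np.float32)),wood.sum()
def wings(P,H,cen,th):
    R=np.array([[np.cos(th),-np.sin(th)],[np.sin(th),np.cos(th)]]); out={}
    for k,o in dict(a=(-.088,-.075),b=(-.088,.075),c=(.088,.075),d=(.088,-.075)).items():
        q=cen+R@np.array(o); r=np.linalg.norm(P[:,:2]-q,axis=1)
        m=(r<.045)&(P[:,2]>.094)&(P[:,2]<.118)&(H[:,2]<90)
        X=P[m,:2]
        if len(X)<8: out[k]=(q,None);continue
        w,V=np.linalg.eigh(np.cov(X.T)); a=np.arctan2(V[1,1],V[0,1]); a=(a+np.pi/2)%np.pi-np.pi/2
        out[k]=(q,X.mean(0),np.degrees(a),m.sum(),np.sqrt(w)*1000,P[m,2].max())
    return out
E
python3 - <<'E'
from h import *
np.set_printoptions(precision=4,suppress=True)
for n in ("scene","side"):
    f=np.load(n+"0.npz"); P,H=cloud(n,f["im"],f["d"])
    (r,k)=press(P,H); print(n,r,k)
    t=(abs(P[:,0]-.6)<.3)&(abs(P[:,1])<.3)&(abs(P[:,2])<.02); print("table z",np.median(P[t,2]))
    m=((H[:,0]<6)|(H[:,0]>174))&(H[:,1]>150)&(P[:,2]>.02)&(P[:,2]<.06)&(abs(P[:,0]-.6)<.3)&(abs(P[:,1])<.4)
    if m.sum()>5: print("red",m.sum(),cv2.minAreaRect((P[m,:2]*1000).astype(np.float32)),cv2.boxPoints(cv2.minAreaRect((P[m,:2]*1000).astype(np.float32))))
    w=(H[:,0]>8)&(H[:,0]<25)&(H[:,1]>90)&(abs(P[:,2]-.072)<.006)&(abs(P[:,0]-.62)<.25)&(abs(P[:,1])<.3)
    print(np.median(P[w,2]))
    a=r[2]
    for s in (0,90,-90):
        if abs(a+s)<=45: th=np.radians(a+s)
    cen=np.array(r[0])/1000; print(cen,np.degrees(th))
    for k,v in wings(P,H,cen,th).items(): print(k,*v)
    cup=(H[:,1]<60)&(H[:,2]>100)&(P[:,2]>.05)&(P[:,2]<.1)&(P[:,0]<.9)&(abs(P[:,1])<.6)&(P[:,0]>.2)
    if cup.sum(): print("cup?",np.median(P[cup],0),P[cup].min(0),P[cup].max(0))
E
```

```text
scene ((545.140625, -20.627304077148438), (213.52723693847656, 237.77427673339844), 79.64256286621094) 5187
table z -0.0013978683243059953
red 842 ((517.6506958007812, -170.12326049804688), (25.43641471862793, 148.14459228515625), 81.3135986328125) [[ 442.5073 -171.5087]
 [ 588.9526 -193.8824]
 [ 592.7941 -168.7378]
 [ 446.3488 -146.3641]]
0.07065723137922808
[ 0.5451 -0.0206] -10.357437133789062
a [ 0.4451 -0.0786] [ 0.4506 -0.0864] -55.05855241692444 155 [ 4.4091 22.953 ] 0.11354147334487807
b [0.4721 0.069 ] [0.4746 0.064 ] 4.658533104063669 188 [ 3.1548 21.4483] 0.11282029177028519
c [0.6452 0.0373] [0.647  0.0296] -45.46130905575027 161 [ 3.5109 22.7137] 0.11291027451474012
d [ 0.6182 -0.1102] [ 0.6204 -0.1146] 3.4399670364891164 280 [ 3.2286 21.2163] 0.11340122914739148
cup? [ 0.4117 -0.3768  0.0717] [ 0.3408 -0.4162  0.0501] [0.6858 0.4834 0.0974]
side ((543.63037109375, -19.851165771484375), (221.5546112060547, 237.98817443847656), 79.6065444946289) 2889
table z 0.0004426788245416313
red 126 ((600.5782470703125, -210.5962677001953), (54.24169158935547, 272.19354248046875), 59.775634765625) [[ 469.3301 -165.5209]
 [ 704.5219 -302.5397]
 [ 731.8264 -255.6716]
 [ 496.6346 -118.6528]]
0.0724874402787331
[ 0.5436 -0.0199] -10.393455505371094
a [ 0.4435 -0.0777] [ 0.4434 -0.0714] -52.697828651778316 128 [ 3.7171 22.8831] 0.11645024275710547
b [0.4706 0.0698] [0.4696 0.0733] 4.840377468670934 225 [ 3.6821 20.8599] 0.11586267521882243
c [0.6437 0.038 ] [0.6405 0.0457] -44.12222320876832 141 [ 3.8181 23.1387] 0.11490765169701422
d [ 0.6167 -0.1095] [ 0.6162 -0.1049] 1.247006945396742 169 [ 3.6806 21.4262] 0.11715187990466391
cup? [ 0.4072 -0.3586  0.0714] [ 0.3344 -0.4202  0.0502] [0.6414 0.0825 0.0885]
```

Call:
{"name": "send_rows", "arguments": {"commands": [[0,0,0,0,0,0.09],[0,0,0,0,0,0.091],[-35,-14,0,0,0,0],[-35,-14,0,0,0,0],[-35,-14,0,0,0,0]], "hand": 0}}

```text
clock: 0.6
eef_pos: [0.5887, -0.0966, 0.2556]
tool_rot: [-3.141, 0.0, 1.391]
wrist_force: [0.5, -0.0, 0.5]
grip_width: 0.0425
grasp_force: 0.0
```

Call:
{"name": "send_rows", "arguments": {"commands": [[-35,-14,0,0,0,0],[-35,-14,0,0,0,0],[-35,-14,0,0,0,0],[-34,-15,0,0,0,0],[0,0,0,0,0,0]]}}

```text
clock: 1.1
eef_pos: [0.505, -0.2278, 0.2561]
tool_rot: [-3.14, 0.003, 1.381]
wrist_force: [-0.1, 0.5, -0.3]
grip_width: 0.0428
grasp_force: 0.0
```

Call:
{"name": "send_rows", "arguments": {"commands": [[0,0,40,0,0,0],[0,0,40,0,0,0],[0,0,40,0,0,0],[0,0,40,0,0,0],[0,0,36,0,0,0]]}}

```text
clock: 1.6
eef_pos: [0.5085, -0.2214, 0.0583]
tool_rot: [-3.141, -0.001, 1.39]
wrist_force: [0.1, 0.6, 0.3]
grip_width: 0.0427
grasp_force: 0.0
```

Call:
{"name": "send_rows", "arguments": {"commands": [[0,0,0,0,0,0],[0,0,0,0,0,0]]}}

```text
clock: 1.8
eef_pos: [0.5088, -0.2219, 0.0603]
tool_rot: [-3.14, -0.0, 1.39]
wrist_force: [1.1, -0.2, 0.5]
grip_width: 0.0426
grasp_force: 0.0
```

```bash
python3 - <<'E'
from h import *
im,d=capture("scene"); cv2.imwrite("pics/s1.png",cv2.resize(im[150:330,130:370,::-1],None,fx=2.5,fy=2.5))
o=get_obs(); print(o["eef_pos"],o["tool_rot"],o["grip_width"])
E
```

```text
[ 0.50972849 -0.22232024  0.06151474] [3.13989204e+00 2.10205491e-04 1.39001806e+00] 0.04292256132753512
```

View pics/s1.png

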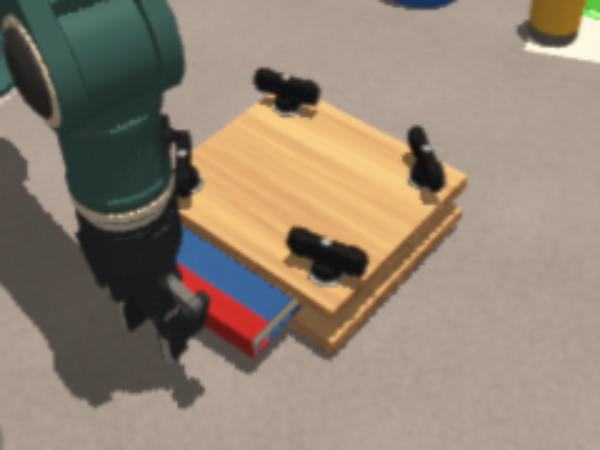

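The fingers stand outside the spine and level with it, and the view of wings b, c and d is clear. I'll push now.

Call:
{"name": "send_rows", "arguments": {"commands": [[10,0,4,0,0,0],[10,0,0,0,0,0],[5,0,0,0,0,0],[5,0,0,0,0,0],[5,0,0,0,0,0]]}}

```text
clock: 2.35
eef_pos: [0.5149, -0.1905, 0.0573]
tool_rot: [3.14, 0.004, 1.389]
wrist_force: [-2.9, -10.2, 3.5]
grip_width: 0.0429
grasp_force: 5.5
```

Call:
{"name": "send_rows", "arguments": {"commands": [[8,0,0,0,0,0],[8,0,0,0,0,0],[8,0,0,0,0,0],[8,0,0,0,0,0],[8,0,0,0,0,0]]}}

```text
clock: 2.85
eef_pos: [0.5219, -0.1529, 0.0573]
tool_rot: [3.14, 0.005, 1.386]
wrist_force: [-1.6, -11.3, 3.0]
grip_width: 0.0429
grasp_force: 5.6
```

```bash
cat > book.py <<'E'
from h import *
C=np.array([.5443,-.0202]);th=np.radians(-10.37);R=np.array([[np.cos(th),-np.sin(th)],[np.sin(th),np.cos(th)]])
im,d=capture("scene");P,H=cloud("scene",im,d)
m=((H[:,0]<6)|(H[:,0]>174))&(H[:,1]>150)&(P[:,2]>.02)&(P[:,2]<.06)
L=(P[:,:2]-C)@R; m&=(abs(L[:,0])<.1)&(L[:,1]>-.2)&(L[:,1]<-.07)
Q=L[m]; x=Q[:,0]; f=m.sum()
# outer face: low points
o=P[m,2]<.046
p=np.polyfit(x[o],Q[o,1],1); print("spine face y mm (n,line at x=0, angle deg, median)",o.sum(),p[1]*1000,np.degrees(np.arctan(p[0])),np.median(Q[o,1])*1000,"xrange",x.min(),x.max())
w=(H[:,0]>8)&(H[:,0]<25)&(H[:,1]>90)&(L[:,1]<-.08)&(L[:,1]>-.13)&(abs(L[:,0])<.12)
for a,b in((.008,.024),(.056,.068)):
    s=w&(P[:,2]>a)&(P[:,2]<b)
    if s.sum()>5: print("board edge",a,s.sum(),np.median(L[s,1])*1000)
o=get_obs(); print("tcp press",((o["eef_pos"][:2]-C)@R*1000).round(1),o["eef_pos"][2],o["wrist_force"],o["tool_rot"])
cv2.imwrite("pics/book.png",cv2.resize(im[150:330,130:370,::-1],None,fx=2.5,fy=2.5))
E
python3 book.py
```

```text
spine face y mm (n,line at x=0, angle deg, median) 103 -122.73745770619792 -0.03770408620327546 -122.83906723486685 xrange -0.07071821566963657 0.07542373253754527
board edge 0.008 98 -104.9539032113691
board edge 0.056 115 -102.80469632566388
tcp press [   2.  -132.6] 0.05721348970643148 [-1.86533705 -9.52683832  3.40139487] [3.13960808 0.00373249 1.38786665]
```

Call:
{"name": "send_rows", "arguments": {"commands": [[5,0,0,0,0,0],[5,0,0,0,0,0],[4,0,0,0,0,0],[3,0,0,0,0,0],[0,0,0,0,0,0]]}}

```text
clock: 3.4
eef_pos: [0.5253, -0.1355, 0.0572]
tool_rot: [3.139, 0.004, 1.387]
wrist_force: [-1.3, -9.3, 2.8]
grip_width: 0.0427
grasp_force: 4.6
```

```bash
python3 book.py
```

```text
spine face y mm (n,line at x=0, angle deg, median) 114 -104.99364458811672 0.5271650409650546 -105.16622202875878 xrange -0.07156322238479122 0.0752111054263162
board edge 0.008 243 -105.40210155419155
board edge 0.056 148 -102.94189479031473
tcp press [   2.  -116.9] 0.057185468863872824 [-1.42783828 -8.74849279  2.80984009] [3.13953824 0.00410338 1.38682564]
```

Call:
{"name": "send_rows", "arguments": {"commands": [[-15,0,0,0,0,0],[-20,0,0,0,0,0],[0,0,-40,0,0,0],[0,0,-40,0,0,0],[0,0,-20,0,0,0]]}}

```text
clock: 3.95
eef_pos: [0.5201, -0.167, 0.1595]
tool_rot: [3.137, -0.0, 1.389]
wrist_force: [0.9, -0.5, 0.5]
grip_width: 0.0429
grasp_force: 0.0
```

```bash
cat > go.py <<'E'
# usage: go.py bolt tooly_angle_deg : rotate about tool z (rad), then shift in rotated tool frame (mm)
import sys
from h import *
B=dict(a=(.4455,-.0785),b=(.4718,.069),c=(.6442,.0377),d=(.618,-.1099))
o=get_obs(); p=o["eef_pos"]; yaw=o["tool_rot"][2]; ty=np.radians(float(sys.argv[2])); ny=ty+np.pi/2
ny=ny if abs(ny-yaw)<np.pi else ny-np.sign(ny-yaw)*2*np.pi
dx,dy=np.array(B[sys.argv[1]])-p[:2]
t=(np.cos(ny),np.sin(ny)); print("clock",o["clock"],"rot tool z",round(yaw-ny,3),"shift x",round((dx*t[0]+dy*t[1])*1000,1),"y",round((dx*t[1]-dy*t[0])*1000,1),"z now",p[2],"rp",o["tool_rot"][:2],"q7",o["joint_positions"][6])
E
python3 book.py; python3 go.py a 36
```

```text
spine face y mm (n,line at x=0, angle deg, median) 208 -104.99177333756468 0.03393862567895397 -105.22178084807871 xrange -0.07203937696209939 0.07602329781269505
board edge 0.008 298 -105.5597605718804
board edge 0.056 211 -103.17777873246169
tcp press [   4.  -148.7] 0.16172264411875037 [ 0.43369689 -0.36335862  2.25549155] [3.13352393e+00 5.80792618e-05 1.38931446e+00]
clock 4.0 rot tool z -0.81 shift x 116.4 y -9.3 z now 0.16172264411875037 rp [3.13352393e+00 5.80792618e-05] q7 0.1188275519825464
```

Call:
{"name": "send_rows", "arguments": {"commands": [[0,0,0,0,0,-0.135],[0,0,0,0,0,-0.135],[0,0,0,0,0,-0.135],[0,0,0,0,0,-0.135],[0,0,0,0,0,-0.135]]}}

```text
clock: 4.5
eef_pos: [0.5186, -0.1662, 0.156]
tool_rot: [-3.141, -0.0, 2.07]
wrist_force: [0.3, 0.6, 0.1]
grip_width: 0.0428
grasp_force: 0.0
```

Call:
{"name": "send_rows", "arguments": {"commands": [[0,0,0,0,0,-0.135],[39,-3,0,0,0,0],[39,-3,0,0,0,0],[38,-3,0,0,0,0],[0,0,0,0,0,0]]}}

```text
clock: 5.0
eef_pos: [0.4397, -0.0742, 0.1557]
tool_rot: [-3.139, -0.004, 2.205]
wrist_force: [0.0, 0.2, 0.2]
grip_width: 0.0427
grasp_force: 0.0
```

```bash
python3 go.py a 36; python3 - <<'E'
from h import *
im,d=capture("wrist"); cv2.imwrite("pics/w1.png",im[...,::-1])
E
```

```text
clock 5.0 rot tool z 0.006 shift x -6.8 y 2.2 z now 0.15570390210876436 rp [-3.13936852 -0.00357944] q7 0.675161477547188
```

View pics/w1.png

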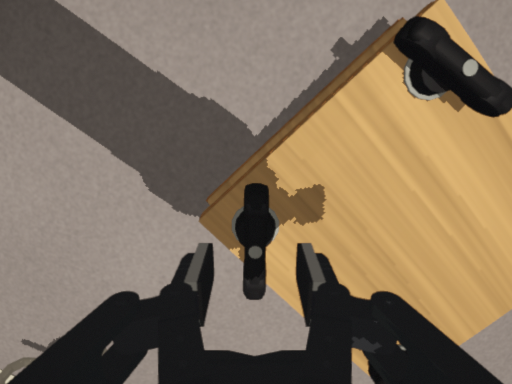

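The wing stands upright in the wrist view at column 255, midway between the fingers (212 and 297), so the yaw and lateral alignment are good.

Call:
{"name": "send_rows", "arguments": {"commands": [[-6,1,0,0,0,0],[0,0,15,0,0,0],[0,0,15,0,0,0],[0,0,14,0,0,0],[0,0,0,0,0,0]]}}

```text
clock: 5.55
eef_pos: [0.4477, -0.0832, 0.1107]
tool_rot: [-3.139, -0.002, 2.198]
wrist_force: [-0.8, 0.5, 0.1]
grip_width: 0.0426
grasp_force: 0.0
```

```bash
python3 go.py a 36; python3 - <<'E'
from h import *
im,d=capture("wrist"); cv2.imwrite("pics/w2.png",im[...,::-1])
E
```

```text
clock 5.55 rot tool z -0.001 shift x 5.1 y 1.0 z now 0.11073544570396557 rp [-3.13948579e+00 -1.63885776e-03] q7 0.6681814923846751
```

View pics/w2.png

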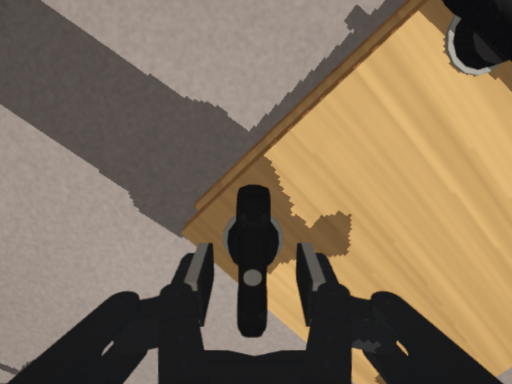

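Wing a lies between the open fingers, centred at (253,262) and still upright. A 5 mm shift along tool x centres it, then I'll grip and turn.

Call:
{"name": "send_rows", "arguments": {"commands": [[5,1,0,0,0,0],[0,0,0,0,0,0]]}}

```text
clock: 5.8
eef_pos: [0.4461, -0.0771, 0.1129]
tool_rot: [3.141, 0.001, 2.2]
wrist_force: [-0.5, -0.2, 0.2]
grip_width: 0.0423
grasp_force: 0.0
```

Call:
{"name": "send_rows", "arguments": {"commands": [[0,0,0,0,0,0],[0,0,0,0,0,0],[0,0,0,0,0,0],[0,0,0,0,0,0]], "hand": -1, "grip_force": 60}}

```text
clock: 6.2
eef_pos: [0.4438, -0.0789, 0.1128]
tool_rot: [-3.138, -0.001, 2.198]
wrist_force: [-6.6, -4.6, 9.4]
grip_width: 0.0121
grasp_force: 58.8
```

Call:
{"name": "send_rows", "arguments": {"commands": [[0,0,0,0,0,0.13],[0,0,0,0,0,0.13],[0,0,0,0,0,0.13],[0,0,0,0,0,0.13],[0,0,0,0,0,0.14]]}}

```text
clock: 6.7
eef_pos: [0.4443, -0.0788, 0.1126]
tool_rot: [-3.139, 0.001, 1.533]
wrist_force: [-4.9, -4.6, 4.6]
grip_width: 0.0121
grasp_force: 58.4
```

Call:
{"name": "send_rows", "arguments": {"commands": [[0,0,0,0,0,0.14],[0,0,0,0,0,0],[0,0,0,0,0,0]]}}

```text
clock: 7.0
eef_pos: [0.4445, -0.0788, 0.1126]
tool_rot: [-3.14, 0.002, 1.398]
wrist_force: [-4.6, -4.7, 5.6]
grip_width: 0.0118
grasp_force: 58.6
```

Call:
{"name": "send_rows", "arguments": {"commands": [[0,0,0,0,0,0],[0,0,0,0,0,0],[0,0,0,0,0,0]], "hand": 0}}

```text
clock: 7.3
eef_pos: [0.446, -0.077, 0.1125]
tool_rot: [3.141, -0.0, 1.4]
wrist_force: [-0.2, -0.5, -0.6]
grip_width: 0.0432
grasp_force: 0.0
```

Call:
{"name": "send_rows", "arguments": {"commands": [[0,0,-24,0,0,0],[0,0,-24,0,0,0],[0,0,0,0,0,0]]}}

```text
clock: 7.6
eef_pos: [0.4478, -0.0773, 0.1628]
tool_rot: [3.136, -0.001, 1.4]
wrist_force: [-0.0, -0.6, 0.0]
grip_width: 0.0427
grasp_force: 0.0
```

```bash
python3 go.py c 45; cat > ang.py <<'E'
# wing yaw from the wrist view: dark pixels cast on a plane at wing top height around bolt
import sys
from h import *
from go import B
E
sed -i 's/^import sys$/import sys,os/' go.py
cat > ang.py <<'E'
from h import *
np.set_printoptions(precision=4,suppress=True)
C=np.array([.5443,-.0202]);th=np.radians(-10.37)
W0=dict(a=-53.9,b=4.75,c=-44.8,d=2.3)
for n in ("scene","side"):
    im,d=capture(n);P,H=cloud(n,im,d)
    for k,v in wings(P,H,C,th).items():
        if v[1] is not None: print(n,k,v[1],"ang",round(v[2],1),"turned cw deg",round((W0[k]-v[2]+20)%180-20,1),v[3],v[4])
E
python3 ang.py
```

```text
clock 7.6 rot tool z -0.956 shift x -57.6 y 220.2 z now 0.16283794276277172 rp [ 3.13569865e+00 -6.97295303e-04] q7 -0.03838729643351757
scene a [ 0.4472 -0.0882] ang 76.8 turned cw deg 49.3 206 [ 3.5791 19.7395]
scene b [0.4743 0.0641] ang 4.4 turned cw deg 0.3 185 [ 3.2009 21.7183]
scene c [0.6466 0.03  ] ang -45.5 turned cw deg 0.7 161 [ 3.4129 22.7436]
scene d [ 0.6203 -0.1145] ang 2.9 turned cw deg -0.6 280 [ 3.2364 21.3646]
side a [ 0.4429 -0.0693] ang 77.9 turned cw deg 48.2 106 [ 4.0407 22.3071]
side b [0.4699 0.0743] ang 4.0 turned cw deg 0.7 192 [ 2.678  20.5826]
side c [0.6419 0.0452] ang -45.2 turned cw deg 0.4 129 [ 3.4413 22.4388]
side d [ 0.6159 -0.1051] ang 2.6 turned cw deg -0.3 172 [ 3.5635 21.3069]
```

Call:
{"name": "send_rows", "arguments": {"commands": [[0,0,0,0,0,-0.136],[0,0,0,0,0,-0.136],[0,0,0,0,0,-0.136],[0,0,0,0,0,-0.136],[0,0,0,0,0,-0.136]]}}

```text
clock: 8.2
eef_pos: [0.4449, -0.077, 0.1591]
tool_rot: [-3.14, -0.001, 2.086]
wrist_force: [0.3, -0.2, 0.1]
grip_width: 0.0427
grasp_force: 0.0
```

Call:
{"name": "send_rows", "arguments": {"commands": [[0,0,0,0,0,-0.136],[0,0,0,0,0,-0.14],[-12,44,0,0,0,0],[-12,44,0,0,0,0],[-12,44,0,0,0,0]]}}

```text
clock: 8.7
eef_pos: [0.5651, -0.0088, 0.159]
tool_rot: [-3.14, -0.001, 2.355]
wrist_force: [0.6, 0.5, 0.4]
grip_width: 0.0429
grasp_force: 0.0
```

Call:
{"name": "send_rows", "arguments": {"commands": [[-11,44,0,0,0,0],[-11,44,0,0,0,0],[0,0,0,0,0,0],[0,0,0,0,0,0]]}}

```text
clock: 9.1
eef_pos: [0.6415, 0.038, 0.158]
tool_rot: [-3.139, -0.002, 2.357]
wrist_force: [0.0, -1.4, 0.1]
grip_width: 0.0424
grasp_force: 0.0
```

```bash
python3 go.py c 45
```

```text
clock 9.1 rot tool z 0.001 shift x -2.2 y 1.7 z now 0.15798206092029188 rp [-3.13911197e+00 -2.47800709e-03] q7 0.6181257543228655
```

Call:
{"name": "send_rows", "arguments": {"commands": [[-1,1,0,0,0,0],[0,0,16,0,0,0],[0,0,16,0,0,0],[0,0,14,0,0,0],[0,0,0,0,0,0]]}}

```text
clock: 9.6
eef_pos: [0.6414, 0.0366, 0.1109]
tool_rot: [-3.137, -0.004, 2.355]
wrist_force: [0.4, 0.7, -0.1]
grip_width: 0.0428
grasp_force: 0.0
```

Call:
{"name": "send_rows", "arguments": {"commands": [[0,0,0,0,0,0],[0,0,0,0,0,0],[0,0,0,0,0,0],[0,0,0,0,0,0]], "hand": -1}}

```text
clock: 10.0
eef_pos: [0.6438, 0.0368, 0.1149]
tool_rot: [3.142, 0.001, 2.356]
wrist_force: [-1.3, -1.4, 2.1]
grip_width: 0.0118
grasp_force: 61.0
```

Call:
{"name": "send_rows", "arguments": {"commands": [[0,0,0,0,0,0.13],[0,0,0,0,0,0.13],[0,0,0,0,0,0.13],[0,0,0,0,0,0.13],[0,0,0,0,0,0.14]]}}

```text
clock: 10.5
eef_pos: [0.6439, 0.0368, 0.1146]
tool_rot: [3.141, 0.001, 1.69]
wrist_force: [-1.0, -1.6, -0.3]
grip_width: 0.0116
grasp_force: 60.6
```

Call:
{"name": "send_rows", "arguments": {"commands": [[0,0,0,0,0,0.14],[0,0,0,0,0,0],[0,0,0,0,0,0]]}}

```text
clock: 10.8
eef_pos: [0.6439, 0.0368, 0.1146]
tool_rot: [3.141, 0.001, 1.559]
wrist_force: [-0.4, -2.6, 1.6]
grip_width: 0.0115
grasp_force: 60.9
```

Call:
{"name": "send_rows", "arguments": {"commands": [[0,0,0,0,0,0],[0,0,0,0,0,0],[0,0,0,0,0,0]], "hand": 0}}

```text
clock: 11.1
eef_pos: [0.6438, 0.0376, 0.1144]
tool_rot: [3.141, -0.001, 1.557]
wrist_force: [-0.3, 0.2, 0.6]
grip_width: 0.0429
grasp_force: 0.0
```

Call:
{"name": "send_rows", "arguments": {"commands": [[0,0,-24,0,0,0],[0,0,-24,0,0,0],[0,0,0,0,0,0]]}}

```text
clock: 11.4
eef_pos: [0.646, 0.0375, 0.166]
tool_rot: [3.135, -0.001, 1.556]
wrist_force: [0.6, 0.4, 0.2]
grip_width: 0.0431
grasp_force: 0.0
```

```bash
python3 go.py b 94.5
```

```text
clock 11.4 rot tool z -1.664 shift x 171.2 y 45.1 z now 0.16595314040355594 rp [ 3.13492095e+00 -1.16515862e-03] q7 -0.06568191355702127
```

Call:
{"name": "send_rows", "arguments": {"commands": [[0,0,0,0,0,-0.139],[0,0,0,0,0,-0.139],[0,0,0,0,0,-0.139],[0,0,0,0,0,-0.139],[0,0,0,0,0,-0.139]]}}

```text
clock: 11.9
eef_pos: [0.6434, 0.0374, 0.1616]
tool_rot: [-3.141, -0.001, 2.257]
wrist_force: [0.9, -0.1, -0.3]
grip_width: 0.0425
grasp_force: 0.0
```

Call:
{"name": "send_rows", "arguments": {"commands": [[0,0,0,0,0,-0.139],[0,0,0,0,0,-0.139],[0,0,0,0,0,-0.139],[0,0,0,0,0,-0.139],[0,0,0,0,0,-0.139]]}}

```text
clock: 12.4
eef_pos: [0.6434, 0.0373, 0.1616]
tool_rot: [3.141, -0.001, 2.952]
wrist_force: [-0.0, -1.4, 0.3]
grip_width: 0.0424
grasp_force: 0.0
```

Call:
{"name": "send_rows", "arguments": {"commands": [[0,0,0,0,0,-0.137],[0,0,0,0,0,-0.137],[43,11,0,0,0,0],[43,11,0,0,0,0],[43,11,0,0,0,0]]}}

```text
clock: 12.9
eef_pos: [0.5106, 0.0603, 0.1615]
tool_rot: [3.141, -0.001, -3.063]
wrist_force: [0.5, 1.9, 0.6]
grip_width: 0.043
grasp_force: 0.0
```

Call:
{"name": "send_rows", "arguments": {"commands": [[42,12,0,0,0,0],[0,0,0,0,0,0],[0,0,0,0,0,0],[0,0,0,0,0,0]]}}

```text
clock: 13.3
eef_pos: [0.471, 0.0686, 0.1625]
tool_rot: [3.141, 0.002, -3.064]
wrist_force: [-0.4, -0.6, 0.3]
grip_width: 0.0426
grasp_force: 0.0
```

```bash
python3 go.py b 94.5
```

```text
clock 13.3 rot tool z -0.001 shift x -0.8 y 0.3 z now 0.16250853173598948 rp [3.14131199e+00 1.55955962e-03] q7 1.2812652153931385
```

Call:
{"name": "send_rows", "arguments": {"commands": [[0,0,17,0,0,0],[0,0,17,0,0,0],[0,0,16,0,0,0],[0,0,0,0,0,0]]}}

```text
clock: 13.7
eef_pos: [0.4695, 0.0682, 0.1104]
tool_rot: [3.141, -0.004, -3.064]
wrist_force: [-0.9, 0.6, -0.4]
grip_width: 0.0427
grasp_force: 0.0
```

Call:
{"name": "send_rows", "arguments": {"commands": [[0,0,0,0,0,0],[0,0,0,0,0,0],[0,0,0,0,0,0],[0,0,0,0,0,0]], "hand": -1}}

```text
clock: 14.1
eef_pos: [0.4707, 0.0679, 0.1131]
tool_rot: [-3.141, 0.002, -3.064]
wrist_force: [0.8, -3.3, 1.5]
grip_width: 0.0121
grasp_force: 61.1
```

Call:
{"name": "send_rows", "arguments": {"commands": [[0,0,0,0,0,0.13],[0,0,0,0,0,0.13],[0,0,0,0,0,0.13],[0,0,0,0,0,0.13],[0,0,0,0,0,0.14]]}}

```text
clock: 14.6
eef_pos: [0.4707, 0.0678, 0.1128]
tool_rot: [3.141, 0.002, 2.554]
wrist_force: [2.4, -4.2, -1.3]
grip_width: 0.0117
grasp_force: 60.6
```

Call:
{"name": "send_rows", "arguments": {"commands": [[0,0,0,0,0,0.14],[0,0,0,0,0,0],[0,0,0,0,0,0]]}}

```text
clock: 14.9
eef_pos: [0.4707, 0.0678, 0.1128]
tool_rot: [3.141, 0.002, 2.42]
wrist_force: [2.6, -4.4, 0.8]
grip_width: 0.0118
grasp_force: 60.8
```

Call:
{"name": "send_rows", "arguments": {"commands": [[0,0,0,0,0,0],[0,0,0,0,0,0],[0,0,0,0,0,0]], "hand": 0}}

```text
clock: 15.2
eef_pos: [0.4695, 0.0693, 0.1124]
tool_rot: [3.141, -0.0, 2.421]
wrist_force: [0.7, 0.1, 0.8]
grip_width: 0.043
grasp_force: 0.0
```

Call:
{"name": "send_rows", "arguments": {"commands": [[0,0,-24,0,0,0],[0,0,-24,0,0,0],[0,0,0,0,0,0]]}}

```text
clock: 15.5
eef_pos: [0.4715, 0.0695, 0.1629]
tool_rot: [3.137, 0.003, 2.421]
wrist_force: [1.1, 0.7, -0.5]
grip_width: 0.0424
grasp_force: 0.0
```

```bash
python3 go.py d 92.5
```

```text
clock 15.5 rot tool z -0.765 shift x -138.6 y -185.6 z now 0.1629180880058578 rp [3.13700846 0.00325231] q7 0.5749216804677028
```

Call:
{"name": "send_rows", "arguments": {"commands": [[0,0,0,0,0,-0.1275],[0,0,0,0,0,-0.1275],[0,0,0,0,0,-0.1275],[0,0,0,0,0,-0.1275],[0,0,0,0,0,-0.1275]]}}

```text
clock: 16.0
eef_pos: [0.4692, 0.0689, 0.1596]
tool_rot: [3.142, -0.001, 3.063]
wrist_force: [0.1, 0.0, -0.1]
grip_width: 0.043
grasp_force: 0.0
```

Call:
{"name": "send_rows", "arguments": {"commands": [[0,0,0,0,0,-0.1275],[-23,-31,0,0,0,0],[-23,-31,0,0,0,0],[-23,-31,0,0,0,0],[-23,-31,0,0,0,0]]}}

```text
clock: 16.5
eef_pos: [0.5673, -0.0521, 0.1595]
tool_rot: [3.141, -0.001, -3.098]
wrist_force: [0.9, 0.6, 0.1]
grip_width: 0.0424
grasp_force: 0.0
```

Call:
{"name": "send_rows", "arguments": {"commands": [[-23,-31,0,0,0,0],[-23,-31,0,0,0,0],[0,0,0,0,0,0],[0,0,0,0,0,0],[0,0,0,0,0,0]]}}

```text
clock: 17.0
eef_pos: [0.6147, -0.1096, 0.1595]
tool_rot: [3.14, -0.002, -3.097]
wrist_force: [-0.2, 0.5, -0.3]
grip_width: 0.0424
grasp_force: 0.0
```

```bash
python3 go.py d 92.5
```

```text
clock 17.0 rot tool z 0.001 shift x -3.3 y -0.4 z now 0.15950687705598934 rp [ 3.14038165e+00 -1.57843967e-03] q7 1.6236950592622035
```

Call:
{"name": "send_rows", "arguments": {"commands": [[-2,0,16,0,0,0],[0,0,16,0,0,0],[0,0,15,0,0,0],[0,0,0,0,0,0]]}}

```text
clock: 17.4
eef_pos: [0.6153, -0.1105, 0.1098]
tool_rot: [3.14, -0.006, -3.098]
wrist_force: [-0.6, -0.5, -0.6]
grip_width: 0.0427
grasp_force: 0.0
```

Call:
{"name": "send_rows", "arguments": {"commands": [[0,0,0,0,0,0],[0,0,0,0,0,0],[0,0,0,0,0,0],[0,0,0,0,0,0]], "hand": -1}}

```text
clock: 17.8
eef_pos: [0.618, -0.111, 0.1139]
tool_rot: [-3.141, 0.001, -3.098]
wrist_force: [0.6, 0.6, 0.2]
grip_width: 0.0121
grasp_force: 61.2
```

Call:
{"name": "send_rows", "arguments": {"commands": [[0,0,0,0,0,0.13],[0,0,0,0,0,0.13],[0,0,0,0,0,0.13],[0,0,0,0,0,0.13],[0,0,0,0,0,0.14]]}}

```text
clock: 18.3
eef_pos: [0.6179, -0.1114, 0.1136]
tool_rot: [3.141, 0.001, 2.519]
wrist_force: [1.0, -0.2, -2.4]
grip_width: 0.0115
grasp_force: 61.1
```

Call:
{"name": "send_rows", "arguments": {"commands": [[0,0,0,0,0,0.14],[0,0,0,0,0,0],[0,0,0,0,0,0]]}}

```text
clock: 18.6
eef_pos: [0.6178, -0.1114, 0.1136]
tool_rot: [3.142, 0.001, 2.388]
wrist_force: [-0.2, -1.2, -0.7]
grip_width: 0.0116
grasp_force: 61.3
```

Call:
{"name": "send_rows", "arguments": {"commands": [[0,0,0,0,0,0],[0,0,0,0,0,0],[0,0,0,0,0,0]], "hand": 0}}

```text
clock: 18.9
eef_pos: [0.6177, -0.1109, 0.1135]
tool_rot: [3.141, -0.0, 2.386]
wrist_force: [0.2, 0.6, -0.2]
grip_width: 0.0423
grasp_force: 0.0
```

Call:
{"name": "send_rows", "arguments": {"commands": [[0,0,-24,0,0,0],[0,0,-24,0,0,0],[0,0,-30,0,0,0],[0,0,-30,0,0,0],[0,0,0,0,0,0]]}}

```text
clock: 19.4
eef_pos: [0.6202, -0.1114, 0.2263]
tool_rot: [3.136, 0.007, 2.385]
wrist_force: [0.0, 0.9, 0.8]
grip_width: 0.0428
grasp_force: 0.0
```

```bash
python3 go.py d 46.7; python3 ang.py; python3 book.py
```

```text
clock 19.4 rot tool z -0.001 shift x 2.6 y -0.4 z now 0.22629562134667197 rp [3.13636628 0.00698392] q7 0.9394657565126356
scene a [ 0.4472 -0.0849] ang 78.9 turned cw deg 47.2 226 [ 3.8545 21.2683]
scene b [0.466  0.0643] ang -40.9 turned cw deg 45.6 8 [0.3312 9.8317]
scene c [0.6469 0.029 ] ang 88.2 turned cw deg 47.0 164 [ 3.9612 22.3418]
scene d [ 0.6213 -0.1169] ang -42.0 turned cw deg 44.3 209 [ 3.775 21.858]
side a [ 0.4432 -0.0682] ang 77.4 turned cw deg 48.7 112 [ 4.1479 22.3115]
side b [0.4693 0.0762] ang -39.6 turned cw deg 44.3 163 [ 2.9503 21.2877]
side c [0.641  0.0483] ang 88.7 turned cw deg 46.5 114 [ 4.0165 22.0678]
side d [ 0.6155 -0.1032] ang -41.8 turned cw deg 44.1 131 [ 3.9162 22.7729]
spine face y mm (n,line at x=0, angle deg, median) 212 -104.96599399845272 -0.06744166186337106 -105.00399483220562 xrange -0.071576915927004 0.07529184979241313
board edge 0.008 305 -105.62499924727487
board edge 0.056 278 -103.23796840870266
tcp press [ 88.  -76.2] 0.22093993039207202 [-0.41343505  0.582542   -0.3567932 ] [-3.14131006e+00 -5.33279022e-04  2.38510443e+00]
```

First round is done: all four bolts measure 44–48°, and the book is flush. I'll start the second round at d, the one just under the gripper, then go to its diagonal b, then a and c.

Call:
{"name": "send_rows", "arguments": {"commands": [[0,0,30,0,0,0],[0,0,30,0,0,0],[0,0,25,0,0,0],[0,0,15,0,0,0],[0,0,7,0,0,0]]}}

```text
clock: 20.05
eef_pos: [0.6162, -0.1109, 0.1117]
tool_rot: [-3.139, -0.003, 2.385]
wrist_force: [0.2, -0.5, 0.7]
grip_width: 0.0426
grasp_force: 0.0
```

Call:
{"name": "send_rows", "arguments": {"commands": [[0,0,0,0,0,0],[0,0,0,0,0,0]]}}

```text
clock: 20.25
eef_pos: [0.6182, -0.1112, 0.1151]
tool_rot: [3.141, 0.001, 2.385]
wrist_force: [0.5, -0.3, -0.4]
grip_width: 0.0429
grasp_force: 0.0
```

Call:
{"name": "send_rows", "arguments": {"commands": [[0,0,0,0,0,0],[0,0,0,0,0,0],[0,0,0,0,0,0],[0,0,0,0,0,0]], "hand": -1}}

```text
clock: 20.65
eef_pos: [0.618, -0.1115, 0.1156]
tool_rot: [3.141, 0.001, 2.385]
wrist_force: [-1.9, -1.1, 5.7]
grip_width: 0.0116
grasp_force: 60.5
```

Call:
{"name": "send_rows", "arguments": {"commands": [[0,0,0,0,0,0.13],[0,0,0,0,0,0.13],[0,0,0,0,0,0.13],[0,0,0,0,0,0.13],[0,0,0,0,0,0.14]]}}

```text
clock: 21.15
eef_pos: [0.6176, -0.1118, 0.1156]
tool_rot: [3.141, 0.001, 1.72]
wrist_force: [-3.1, -1.3, 7.6]
grip_width: 0.0118
grasp_force: 60.8
```

Call:
{"name": "send_rows", "arguments": {"commands": [[0,0,0,0,0,0.14],[0,0,0,0,0,0],[0,0,0,0,0,0]]}}

```text
clock: 21.45
eef_pos: [0.6175, -0.1117, 0.1156]
tool_rot: [3.141, 0.001, 1.584]
wrist_force: [-2.8, -1.0, 7.8]
grip_width: 0.0118
grasp_force: 60.8
```

Call:
{"name": "send_rows", "arguments": {"commands": [[0,0,0,0,0,0],[0,0,0,0,0,0],[0,0,0,0,0,0]], "hand": 0}}

```text
clock: 21.75
eef_pos: [0.6177, -0.1108, 0.1142]
tool_rot: [3.141, -0.0, 1.585]
wrist_force: [0.2, 0.0, -0.5]
grip_width: 0.0426
grasp_force: 0.0
```

Call:
{"name": "send_rows", "arguments": {"commands": [[0,0,-24,0,0,0],[0,0,-24,0,0,0],[0,0,0,0,0,0]]}}

```text
clock: 22.05
eef_pos: [0.6198, -0.1114, 0.1656]
tool_rot: [3.135, 0.001, 1.585]
wrist_force: [0.2, -0.7, 0.5]
grip_width: 0.0429
grasp_force: 0.0
```

```bash
python3 go.py b 48.7
```

```text
clock 22.05 rot tool z -0.836 shift x 230.3 y 37.8 z now 0.1655758978788385 rp [3.13535091e+00 7.02176368e-04] q7 0.2555024238122592
```

Call:
{"name": "send_rows", "arguments": {"commands": [[0,0,0,0,0,-0.139],[0,0,0,0,0,-0.139],[0,0,0,0,0,-0.139],[0,0,0,0,0,-0.139],[0,0,0,0,0,-0.14]]}}

```text
clock: 22.55
eef_pos: [0.6172, -0.1109, 0.1614]
tool_rot: [-3.141, -0.001, 2.287]
wrist_force: [-0.8, 0.0, 0.4]
grip_width: 0.0425
grasp_force: 0.0
```

Call:
{"name": "send_rows", "arguments": {"commands": [[0,0,0,0,0,-0.14],[46,7,0,0,0,0],[46,7,0,0,0,0],[46,7,0,0,0,0],[46,7,0,0,0,0]]}}

```text
clock: 23.05
eef_pos: [0.4962, 0.0326, 0.1617]
tool_rot: [-3.141, -0.001, 2.42]
wrist_force: [0.2, 0.6, 0.5]
grip_width: 0.0425
grasp_force: 0.0
```

Call:
{"name": "send_rows", "arguments": {"commands": [[45,8,0,0,0,0],[0,0,0,0,0,0],[0,0,0,0,0,0],[0,0,0,0,0,0]]}}

```text
clock: 23.45
eef_pos: [0.4701, 0.0662, 0.1622]
tool_rot: [3.142, 0.001, 2.419]
wrist_force: [0.1, 0.1, 1.0]
grip_width: 0.0426
grasp_force: 0.0
```

```bash
python3 go.py b 48.7
```

```text
clock 23.45 rot tool z -0.001 shift x 0.5 y 3.2 z now 0.162169887572348 rp [3.14151578e+00 6.22223594e-04] q7 0.6173886318174463
```

Call:
{"name": "send_rows", "arguments": {"commands": [[0,2,17,0,0,0],[0,0,17,0,0,0],[0,0,15,0,0,0],[0,0,0,0,0,0],[0,0,0,0,0,0]]}}

```text
clock: 23.95
eef_pos: [0.4712, 0.0676, 0.1131]
tool_rot: [-3.141, -0.0, 2.419]
wrist_force: [1.1, 0.3, -0.2]
grip_width: 0.0429
grasp_force: 0.0
```

Call:
{"name": "send_rows", "arguments": {"commands": [[0,0,0,0,0,0],[0,0,0,0,0,0],[0,0,0,0,0,0],[0,0,0,0,0,0]], "hand": -1}}

```text
clock: 24.35
eef_pos: [0.4708, 0.0678, 0.1142]
tool_rot: [-3.141, 0.001, 2.42]
wrist_force: [-1.8, -3.4, 4.9]
grip_width: 0.0116
grasp_force: 59.8
```

Call:
{"name": "send_rows", "arguments": {"commands": [[0,0,0,0,0,0.13],[0,0,0,0,0,0.13],[0,0,0,0,0,0.13],[0,0,0,0,0,0.13],[0,0,0,0,0,0.14]]}}

```text
clock: 24.85
eef_pos: [0.4707, 0.0677, 0.1141]
tool_rot: [3.141, 0.001, 1.756]
wrist_force: [-1.0, -3.4, 5.2]
grip_width: 0.0121
grasp_force: 59.8
```

Call:
{"name": "send_rows", "arguments": {"commands": [[0,0,0,0,0,0.14],[0,0,0,0,0,0],[0,0,0,0,0,0]]}}

```text
clock: 25.15
eef_pos: [0.4707, 0.0677, 0.1141]
tool_rot: [3.141, 0.001, 1.619]
wrist_force: [-2.2, -3.3, 4.5]
grip_width: 0.0119
grasp_force: 59.9
```

Call:
{"name": "send_rows", "arguments": {"commands": [[0,0,0,0,0,0],[0,0,0,0,0,0],[0,0,0,0,0,0]], "hand": 0}}

```text
clock: 25.45
eef_pos: [0.4708, 0.0689, 0.1135]
tool_rot: [3.141, -0.0, 1.621]
wrist_force: [0.5, 0.2, 0.5]
grip_width: 0.0424
grasp_force: 0.0
```

Call:
{"name": "send_rows", "arguments": {"commands": [[0,0,-24,0,0,0],[0,0,-24,0,0,0],[0,0,0,0,0,0]]}}

```text
clock: 25.75
eef_pos: [0.4726, 0.0692, 0.1639]
tool_rot: [3.136, -0.001, 1.621]
wrist_force: [0.5, -0.4, -0.5]
grip_width: 0.0427
grasp_force: 0.0
```

```bash
python3 go.py a -9.8; python3 ang.py
```

```text
clock 25.75 rot tool z 0.221 shift x -150.1 y -1.6 z now 0.16386408450928416 rp [ 3.13591617e+00 -1.25685442e-03] q7 -0.09250421924086866
scene a [ 0.4472 -0.0847] ang 79.1 turned cw deg 47.0 225 [ 3.8752 21.4723]
scene b [0.4747 0.0613] ang -88.9 turned cw deg 93.6 154 [ 3.9991 21.7431]
scene c [0.6468 0.0298] ang 88.0 turned cw deg 47.2 166 [ 3.9281 22.2277]
scene d [ 0.6208 -0.1177] ang 89.7 turned cw deg 92.6 225 [ 3.8767 21.71  ]
side a [ 0.4429 -0.0708] ang 89.3 turned cw deg 36.8 23 [ 2.036  25.8273]
side b [0.4688 0.0824] ang -87.6 turned cw deg 92.4 101 [ 4.0309 20.7554]
side c [0.641  0.0477] ang 88.3 turned cw deg 46.9 114 [ 3.9646 21.914 ]
side d [ 0.6146 -0.1018] ang 89.7 turned cw deg 92.6 94 [ 4.0842 24.4909]
```

Call:
{"name": "send_rows", "arguments": {"commands": [[0,0,0,0,0,0.11],[0,0,0,0,0,0.11],[-38,0,0,0,0,0],[-38,0,0,0,0,0],[-37,0,0,0,0,0]]}}

```text
clock: 26.35
eef_pos: [0.4504, -0.0437, 0.1601]
tool_rot: [-3.14, 0.001, 1.402]
wrist_force: [0.6, -0.5, -0.0]
grip_width: 0.0428
grasp_force: 0.0
```

Call:
{"name": "send_rows", "arguments": {"commands": [[-37,-1,0,0,0,0],[0,0,0,0,0,0],[0,0,0,0,0,0],[0,0,0,0,0,0]]}}

```text
clock: 26.75
eef_pos: [0.4441, -0.078, 0.1607]
tool_rot: [-3.14, -0.0, 1.402]
wrist_force: [-0.7, -0.4, 0.1]
grip_width: 0.0427
grasp_force: 0.0
```

```bash
python3 go.py a -9.8
```

```text
clock 26.75 rot tool z 0.002 shift x -0.3 y 1.5 z now 0.1606502944141662 rp [-3.14034067e+00 -1.69772938e-04] q7 0.0441495781888043
```

Call:
{"name": "send_rows", "arguments": {"commands": [[0,0,16,0,0,0],[0,0,16,0,0,0],[0,0,16,0,0,0],[0,0,0,0,0,0],[0,0,0,0,0,0]]}}

```text
clock: 27.25
eef_pos: [0.4443, -0.0781, 0.1132]
tool_rot: [-3.141, 0.0, 1.403]
wrist_force: [1.2, 0.1, 0.8]
grip_width: 0.0426
grasp_force: 0.0
```

Call:
{"name": "send_rows", "arguments": {"commands": [[0,0,0,0,0,0],[0,0,0,0,0,0],[0,0,0,0,0,0],[0,0,0,0,0,0]], "hand": -1}}

```text
clock: 27.65
eef_pos: [0.4444, -0.0788, 0.1141]
tool_rot: [3.141, -0.001, 1.401]
wrist_force: [-1.7, 0.2, 4.7]
grip_width: 0.0119
grasp_force: 59.6
```

Call:
{"name": "send_rows", "arguments": {"commands": [[0,0,0,0,0,0.13],[0,0,0,0,0,0.13],[0,0,0,0,0,0.13],[0,0,0,0,0,0.13],[0,0,0,0,0,0.14]]}}

```text
clock: 28.15
eef_pos: [0.445, -0.0792, 0.1141]
tool_rot: [3.14, -0.001, 0.737]
wrist_force: [-0.9, -0.5, 1.1]
grip_width: 0.0117
grasp_force: 59.2
```

Call:
{"name": "send_rows", "arguments": {"commands": [[0,0,0,0,0,0.14],[0,0,0,0,0,0],[0,0,0,0,0,0]]}}

```text
clock: 28.45
eef_pos: [0.4451, -0.0793, 0.1141]
tool_rot: [3.14, -0.002, 0.603]
wrist_force: [-0.5, -0.4, 6.4]
grip_width: 0.0116
grasp_force: 59.9
```

Call:
{"name": "send_rows", "arguments": {"commands": [[0,0,0,0,0,0],[0,0,0,0,0,0],[0,0,0,0,0,0]], "hand": 0}}

```text
clock: 28.75
eef_pos: [0.4441, -0.079, 0.1132]
tool_rot: [-3.141, 0.0, 0.602]
wrist_force: [0.0, 0.2, -0.1]
grip_width: 0.0423
grasp_force: 0.0
```

Call:
{"name": "send_rows", "arguments": {"commands": [[0,0,-24,0,0,0],[0,0,-24,0,0,0],[0,0,0,0,0,0],[0,0,0,0,0,0],[0,0,0,0,0,0]]}}

```text
clock: 29.25
eef_pos: [0.4436, -0.0789, 0.1606]
tool_rot: [-3.141, 0.001, 0.601]
wrist_force: [1.4, 0.1, -0.2]
grip_width: 0.0425
grasp_force: 0.0
```

```bash
python3 go.py c -0.8
```

```text
clock 29.25 rot tool z -0.956 shift x 119.3 y 198.9 z now 0.16056015121181527 rp [-3.14072453e+00  1.08556607e-03] q7 -0.6545610687063256
```

Call:
{"name": "send_rows", "arguments": {"commands": [[0,0,0,0,0,-0.136],[0,0,0,0,0,-0.136],[0,0,0,0,0,-0.136],[0,0,0,0,0,-0.136],[0,0,0,0,0,-0.136]]}}

```text
clock: 29.75
eef_pos: [0.4435, -0.079, 0.1602]
tool_rot: [-3.139, 0.001, 1.287]
wrist_force: [0.1, 0.3, 0.4]
grip_width: 0.043
grasp_force: 0.0
```

Call:
{"name": "send_rows", "arguments": {"commands": [[0,0,0,0,0,-0.136],[0,0,0,0,0,-0.14],[20,33,0,0,0,0],[20,33,0,0,0,0],[20,33,0,0,0,0]]}}

```text
clock: 30.25
eef_pos: [0.5445, -0.0199, 0.1601]
tool_rot: [-3.14, -0.0, 1.556]
wrist_force: [0.0, -1.3, 0.2]
grip_width: 0.0431
grasp_force: 0.0
```

Call:
{"name": "send_rows", "arguments": {"commands": [[20,33,0,0,0,0],[20,33,0,0,0,0],[19,34,0,0,0,0],[0,0,0,0,0,0],[0,0,0,0,0,0]]}}

```text
clock: 30.75
eef_pos: [0.6442, 0.0374, 0.1591]
tool_rot: [-3.138, 0.001, 1.558]
wrist_force: [-0.3, -0.3, 0.2]
grip_width: 0.0428
grasp_force: 0.0
```

Call:
{"name": "send_rows", "arguments": {"commands": [[0,0,0,0,0,0],[0,0,0,0,0,0]]}}

```text
clock: 30.95
eef_pos: [0.6439, 0.036, 0.161]
tool_rot: [-3.14, 0.0, 1.555]
wrist_force: [0.2, -0.1, -0.6]
grip_width: 0.043
grasp_force: 0.0
```

```bash
python3 go.py c -0.8
```

```text
clock 30.95 rot tool z -0.002 shift x 1.7 y 0.3 z now 0.16095928165039255 rp [-3.14040047e+00  3.74713922e-04] q7 0.0225029219121341
```

Call:
{"name": "send_rows", "arguments": {"commands": [[1,0,16,0,0,0],[0,0,16,0,0,0],[0,0,16,0,0,0],[0,0,0,0,0,0],[0,0,0,0,0,0]]}}

```text
clock: 31.45
eef_pos: [0.6445, 0.038, 0.1122]
tool_rot: [-3.14, 0.0, 1.557]
wrist_force: [0.4, 0.4, -0.3]
grip_width: 0.0428
grasp_force: 0.0
```

Call:
{"name": "send_rows", "arguments": {"commands": [[0,0,0,0,0,0],[0,0,0,0,0,0],[0,0,0,0,0,0],[0,0,0,0,0,0]], "hand": -1}}

```text
clock: 31.85
eef_pos: [0.644, 0.0381, 0.1141]
tool_rot: [-3.14, -0.0, 1.557]
wrist_force: [-4.8, 0.3, 6.1]
grip_width: 0.0115
grasp_force: 60.8
```

Call:
{"name": "send_rows", "arguments": {"commands": [[0,0,0,0,0,0.13],[0,0,0,0,0,0.13],[0,0,0,0,0,0.13],[0,0,0,0,0,0.13],[0,0,0,0,0,0.14]]}}

```text
clock: 32.35
eef_pos: [0.6449, 0.0378, 0.1141]
tool_rot: [3.141, 0.0, 0.892]
wrist_force: [-1.5, -1.0, 1.3]
grip_width: 0.0117
grasp_force: 60.3
```

Call:
{"name": "send_rows", "arguments": {"commands": [[0,0,0,0,0,0.14],[0,0,0,0,0,0],[0,0,0,0,0,0]]}}

```text
clock: 32.65
eef_pos: [0.6451, 0.0377, 0.1141]
tool_rot: [3.141, -0.0, 0.759]
wrist_force: [-3.2, -1.4, 5.3]
grip_width: 0.0117
grasp_force: 60.9
```

Call:
{"name": "send_rows", "arguments": {"commands": [[0,0,0,0,0,0],[0,0,0,0,0,0],[0,0,0,0,0,0]], "hand": 0}}

```text
clock: 32.95
eef_pos: [0.6452, 0.0384, 0.1133]
tool_rot: [3.141, -0.001, 0.758]
wrist_force: [-0.0, -0.2, 0.0]
grip_width: 0.0427
grasp_force: 0.0
```

Call:
{"name": "send_rows", "arguments": {"commands": [[0,0,-24,0,0,0],[0,0,-24,0,0,0],[0,0,-40,0,0,0],[0,0,-40,0,0,0],[0,0,-20,0,0,0]]}}

```text
clock: 33.45
eef_pos: [0.6464, 0.038, 0.2652]
tool_rot: [3.138, -0.004, 0.757]
wrist_force: [1.1, 0.2, -0.2]
grip_width: 0.0427
grasp_force: 0.0
```

Call:
{"name": "send_rows", "arguments": {"commands": [[0,0,0,0,0,0],[0,0,0,0,0,0]]}}

```text
clock: 33.65
eef_pos: [0.6448, 0.0384, 0.2612]
tool_rot: [-3.142, -0.001, 0.758]
wrist_force: [-0.2, -0.1, -0.5]
grip_width: 0.0423
grasp_force: 0.0
```

```bash
python3 ang.py; python3 book.py
```

```text
scene a [ 0.4465 -0.0836] ang 34.0 turned cw deg 92.1 239 [ 3.1586 20.6382]
scene b [0.4746 0.0616] ang -88.8 turned cw deg 93.6 156 [ 3.8809 22.1412]
scene c [0.6453 0.0326] ang 42.8 turned cw deg 92.4 242 [ 3.5112 21.1305]
scene d [ 0.6207 -0.1177] ang 89.7 turned cw deg 92.6 223 [ 3.8767 21.7499]
side a [ 0.4432 -0.073 ] ang 33.5 turned cw deg 92.6 160 [ 3.2875 21.6212]
side b [0.469  0.0824] ang -88.2 turned cw deg 93.0 110 [ 4.2428 20.8684]
side c [0.6434 0.0445] ang 41.1 turned cw deg 94.1 180 [ 3.3306 21.0383]
side d [ 0.6145 -0.1   ] ang 89.4 turned cw deg 92.9 96 [ 4.1862 24.462 ]
spine face y mm (n,line at x=0, angle deg, median) 208 -105.00183696738871 -0.08535832969478441 -104.97412439008649 xrange -0.0717519975630483 0.07498788885364302
board edge 0.008 313 -105.53161713793385
board edge 0.056 287 -103.18930675191483
tcp press [87.7 75.5] 0.2596683993739636 [-0.39234856 -1.06876346 -0.65823424] [-3.14013217e+00  2.15890457e-03  7.57040297e-01]
```

View pics/book.png

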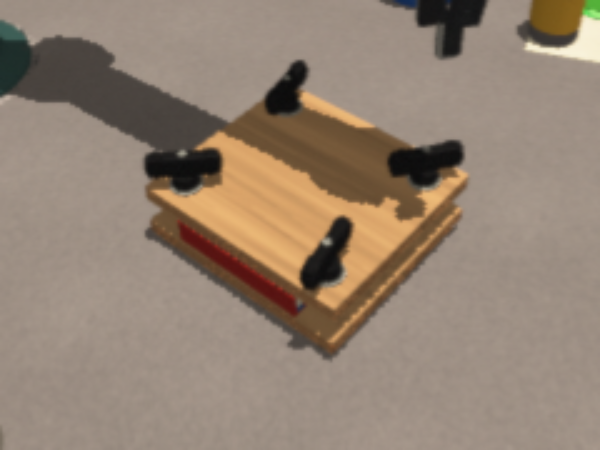

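The picture shows the red spine, from (180,228) to (300,305), flush with the boards' edges, the top board level and the gripper well clear. All four bolts measure about 92–94°.

```bash
python3 -c "
from cell import *
print(finish_job())"
```

```text
the job is handed in; nothing more can be done
None
```

The sketchbook is in the press with its spine flush and square, all four wing bolts were tightened crosswise in two rounds to about 92–94° each, the jug, bottle, mug and tray were not touched, and the job was handed in at about 34 s; no verdict was returned.

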